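Pack the ring gauge into its wooden case and fasten the hasp

TASK

Put the larger of the two steel rings away in the wooden case, set down gently (not dropped) flat on the case floor with the short post standing up through its hole. Then slide the lid fully home by its knob, and after that swing the steel hasp strap over and right down flat on the lid, so that the staple stands up through its slot. Do not bump the lamp that hangs over the hasp, leave everything else on the table where it is, and let go of everything at the end.

Things in the scene. Friction and masses are not known exactly. Their poses are not given: they have to be found in the camera images.
- case: Low wooden case fixed to the table, 170 (its x) by 320 (y) by 52 mm high, with a fixed board 30 mm wide along the top of its near (-x) side and a sliding lid over the rest. Origin: centre of its underside; z up. Its near side faces the robot within 15 degrees. Floor and walls 8 mm. With the lid drawn out its +y end is open: a hole 130 mm along x and as long as the lid is drawn out.
- seat (a point): The place for the large ring: on the case floor (8 mm above the table), centre of an upright round wooden post of 24 mm diameter and 12 mm height with a bevelled top; at (11, 88, 8) mm in the case frame. Axes as the case's.
- lid (a joint): Sliding plywood lid, 126 mm (x) by 302 mm (y) by 7 mm; its top face is level with the case top, 52 mm above the table. Value: how far it is drawn out towards the case's -y end, in m; 0 = fully home against its stop (push towards the case's +y). It stays where it is left; moving it takes about 2 N.
- knob (a point): Round wooden knob on the lid, 28 mm diameter and 22 mm high (52 to 74 mm above the table, narrower at its foot); this point is on its axis, 64 mm above the table. It is near the lid's +y end and moves with the lid; at (11, 135) mm in the case frame when the lid is home.
- staple (a point): Top of the steel staple standing on the lid, a loop 21 mm (x) by 5 mm (y) by 16 mm high. It moves with the lid and is under the hasp's slot only when the lid is home.
- hasp (a joint): Steel strap hinged on the near top board: 97 mm long, 32 wide, 4 thick; slot 14 mm wide from 28 to 62 mm from the hinge, then plain plate. Value in rad: 0 = flat on the lid, pointing to case +x; 1.57 = upright; more = leaning to the robot (limit 2.1). At value a it runs along (cos a, 0, sin a) of the case frame. Stiff: stays where left; needs 1 to 2 N at its end all the way down.
- hasp_hinge (a point): Centre of the hasp's hinge axis (parallel to the case's y), 55 mm above the table, at (-68, -110, 55) mm in the case frame; does not move with the strap. Axes as the case's.
- lamp_bar (a point): Middle of the underside of a fixed slim lamp bar, 182 mm above the table, 25 mm wide (x), 130 mm long (y, parallel to case y). It hangs over the closed hasp's end and leaves no room for an upright gripper there: come in tilted, from the robot's side. Its post and foot (60 by 100 by 14 mm) stand behind the case, 100 mm along x beyond this point. Do not bump it.
- ring: The larger steel ring gauge: 56 mm outside diameter, 34 mm hole, 26 mm high, about 0.3 kg, lying flat on the table to the left of the case. Origin: centre of its underside; z along its axis. The two rings may have swapped places.
- ring_small: The smaller steel ring gauge: 38 mm outside diameter, 20 mm hole, 20 mm high, lying flat on the table to the left of the case; to be left alone. Origin: centre of its underside.
- caliper: Steel dial caliper lying to the right of the case, 230 mm long, 17 mm high; leave alone. Origin: underside, middle.
- screwdriver: Screwdriver with a wooden handle lying to the right; leave alone. Origin: underside, near the middle.
- chisel: Wood chisel lying at the left edge, 245 mm long; leave alone. Origin: underside, near the middle.
- jar: Glass jar with a steel cap at the right, 68 mm diameter, 85 mm high; leave alone. Origin: centre of its underside.
- tape: Round grey tape measure at the near right, 60 mm diameter, 26 mm high; leave alone. Origin: centre of its underside.
- oil: White plastic bottle behind the case on the left, 52 mm diameter, 130 mm high; leave alone. Origin: centre of its underside.
Not all that is in view belongs to the job. Leave any green or red look-alike of the ring alone.

How it is judged:
On the way, in this order (a step that is already met when the one before it is completed fails the run):
1. the larger ring sits flat on the case floor around its post, let go, the lid still drawn out (horizontal distance between ring and seat below 0.008 m and z of ring in the frame of seat below 0.004 m and angle between ring's own z axis and vertical below 0.1 rad and contact force between the fingers and ring below 0.1 N and value of joint lid above 0.03 m), for 0.2 s.
2. the lid is slid fully home (within 4 mm) while the hasp is still up (value of joint lid below 0.004 m and value of joint hasp above 0.5 rad), for 0.2 s.
At the end, for the whole second after the job is handed in: The larger ring lies flat (within 0.1 rad) on the case floor around its post (within 8 mm of its centre, 4 mm of the floor) and at rest, the lid is home within 4 mm, and the hasp is down within 0.07 rad of flat with the staple through its slot (value of joint hasp below 0.07 rad and value of joint lid below 0.004 m and horizontal distance between ring and seat below 0.008 m and z of ring in the frame of seat below 0.004 m and angle between ring's own z axis and vertical below 0.1 rad and linear speed of ring below 0.02 m/s and velocity of joint hasp below 0.05 rad/s); the robot touches nothing.
It fails at once if the ring is dropped or thrown into the case (faster than 0.75 m/s over or in it) (linear speed of ring above 0.75 m/s and horizontal distance between ring and seat below 0.06 m and height (world z) of ring below 0.06 m).
It fails at once if the lamp is bumped (over 3 N) (contact force between any of the arm, the fingers and lamp above 3 N).
It fails at once if another thing on the table is moved more than 30 mm (distance of any of ring_small, caliper, screwdriver, chisel, jar, tape, oil from where it was at the start of the episode above 0.03 m).
It also fails if it takes over 64 s, if anything falls off the work surface, if the arm or the gripper's body presses on something with over 40 N, if the wrist force passes 120 N, or if a joint passes its speed limit or range.

ROBOT

A 6-joint arm with a two-finger parallel gripper is mounted at the origin on the work surface. World frame = base frame: x ahead of the robot, y to its left, z up, the work surface at z = 0. Lengths are in m, angles in rad, forces in N, time in s.
With the tool pointing down it reaches from about 0.3 to 0.825 m from the base axis. Payload 5.4 kg.
Tool frame: the origin (TCP) lies at the very end of the fingers, on their centre line; the grasp point (between the pads) lies 19 mm behind it; z points along the fingers, x is the direction in which the jaws open and shut, and the axes are right-handed (so a half turn about z gives the same grasp; the last joint's range is limited). The gripper opens to 92 mm and grips with 3 to 60 N. Pads are 20 mm wide; open, the fingers measure 128 mm over their backs; the gripper's body (75 mm by 189 mm) begins 69 mm behind the grasp point.
Start: joints at [-1.477, 0.158, 1.597, -0, 1.386, -0.21], TCP at [0.172, -0.549, 0.215] pointing down, gripper open.
Joint ranges: [-2.91, 2.91], [-0.94, 2.29], [0.18, 2.7], [-1.29, 4.43], [0.17, 2.64], [-3, 3]. Speed limits (rad/s): [2.57, 2.57, 3.14, 3.14, 3.14, 3.14].

INTERFACE

Orientations are given as a rotation vector (axis times angle).
In Python, from workcell import bot gives the robot as it stands. Calls block until the motion is done:
- bot.goto(position, orientation): joint-space move of the TCP to a pose.
- bot.line_to(position, rot=None, max_speed=0.15): straight line of the TCP; rot=None keeps the orientation; max_speed is the mean speed in m/s.
- bot.set_joints(angles): joint-space move.
- bot.set_gripper(opening, newtons=None): opening from 0.0 (shut) to 1.0 (fully open); newtons is the grip in N (None keeps the last); returns when the fingers have stopped.
- bot.hold(seconds).
- bot.inverse_kinematics(position, orientation): joint angles nearest the present ones, or None.
- bot.read_camera(name): name is "scene" or "top" or "wrist"; returns a dict with "pixels" (384x512x3 uint8, blue, green, red), "fx", "fy", "cx", "cy" (pixels), "R" (3x3) and "t" (3): a world point X has camera coordinates R X + t. Camera axes: x right, y down, z forward; pixel columns grow to the right and rows downward; lengths in m; the calibration is good to about 2 mm. The wrist camera is an equidistant fisheye: a pixel r from the principal point sees the ray r / f radians off the axis. A picture is of the moment at which its call begins. There is no depth.
A pose or a line that the arm cannot do raises bot.MotionError and nothing moves.
- bot.job_done(): hands the job in, once; it reports no verdict.
Readings, each from a call of its own:
- bot.current_clock(): time.
- bot.current_joints(): joint angles.
- bot.current_joint_vel(): joint speeds.
- bot.current_effort(): joint torques, N m.
- bot.current_ee_pos(): TCP position.
- bot.current_tool_rot(): TCP orientation.
- bot.current_contact_force(): force on the tool from outside, world axes, zero at the start.
- bot.current_ft_torque(): the same for the moment, N m.
- bot.current_opening(): opening from 0.0 (shut) to 1.0 (fully open).
Only numpy, scipy, OpenCV 4.12 (cv2) and the standard library are available. Lean on these libraries where they do the work, as an engineer would, in place of code of your own. Each camera call takes 0.05 s, during which the arm holds its last target.

## Working session

There is one attempt and no reset: what is moved stays moved. The work goes in short steps, each a Python script; the robot and the scene stay as the last script left them, time stands still between calls to the robot, and variables do not carry over. Pictures are saved under pics/ and viewed, and the job is handed in when it is done.

```bash
ls; mkdir -p pics
python3 - <<'E'
from workcell import bot
import cv2,pickle
d={}
for n in("scene","top","wrist"):
    c=bot.read_camera(n); d[n]=c; cv2.imwrite(f"pics/{n}0.png",c["pixels"]); print(n,c["fx"],c["cx"],c["cy"],c["R"],c["t"])
pickle.dump(d,open("c0.pkl","wb"))
print(bot.current_clock(),bot.current_tool_rot())
E
```

```text
pics
scene 350.29527238628333 256.4522894880979 196.73548015654018 [[-0.86212368  0.50667712  0.00458938]
 [ 0.32671682  0.56279425 -0.75928832]
 [-0.38729689 -0.65310101 -0.65073818]] [ 0.44123536 -0.07928477  1.42226271]
top 470.3947163158393 244.39140806950306 189.81840139726165 [[-2.89556430e-02 -9.99580665e-01 -2.55659731e-04]
 [-9.94940177e-01  2.88458331e-02 -9.62390926e-02]
 [ 9.62061108e-02 -2.53229867e-03 -9.95358213e-01]] [0.01574624 0.55020871 1.4844399 ]
wrist 297.3186396354542 253.64258906959742 189.99650629348153 [[ 0.29887217 -0.95429099 -0.00203293]
 [-0.92100392 -0.28900352  0.26120631]
 [-0.24985436 -0.07619496 -0.96528085]] [-0.573555   -0.03070867  0.39076999]
0.15 [-2.53108609e+00  1.85911760e+00  1.48204606e-03]
```

View pics/scene0.png

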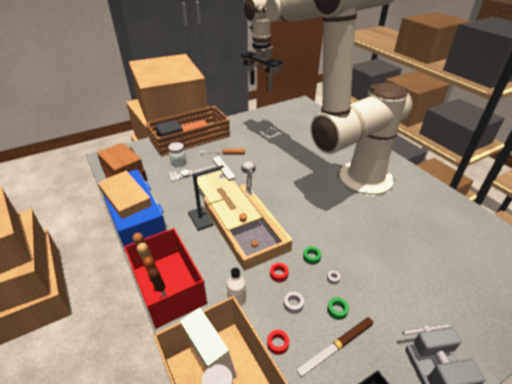

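View pics/top0.png

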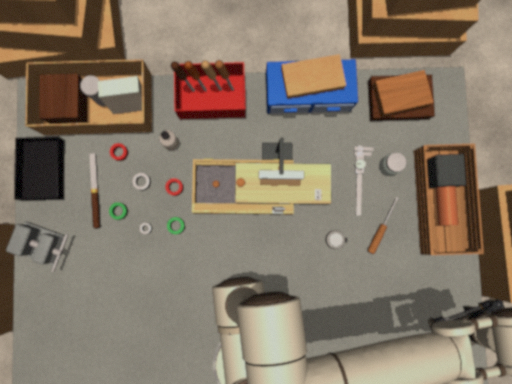

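View pics/wrist0.png

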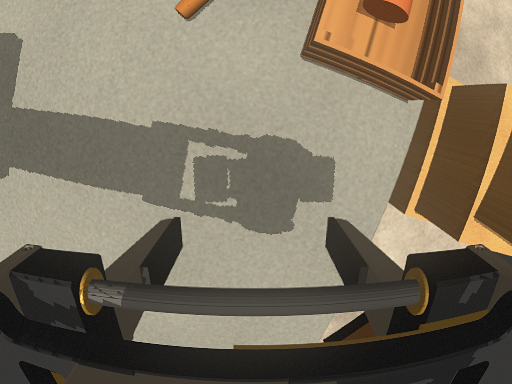

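The scene shows everything. In the top view the large grey ring is at about (141,182) and the small one at (145,228). The case spans columns 192-330 with its opening on the left, the seat is near (215,184) and the knob near (240,183). I'll zoom in next.

```bash
cat > h.py <<'E'
import numpy as np,cv2,pickle
def ray(c,u,v):
    R=np.array(c["R"]);t=np.array(c["t"]).ravel()
    d=R.T@np.array([(u-c["cx"])/c["fx"],(v-c["cy"])/c["fy"],1.]);return -R.T@t,d
def onz(c,u,v,z):
    o,d=ray(c,u,v);return o+d*(z-o[2])/d[2]
def proj(c,X):
    p=np.array(c["R"])@np.array(X)+np.array(c["t"]).ravel();return np.array([c["fx"]*p[0]/p[2]+c["cx"],c["fy"]*p[1]/p[2]+c["cy"]])
E
python3 - <<'E'
from h import *
d=pickle.load(open("c0.pkl","rb"))
c=d["top"];im=c["pixels"]
a=cv2.resize(im[140:240,120:345],None,fx=3.5,fy=3.5,interpolation=cv2.INTER_CUBIC);cv2.imwrite("pics/topz.png",a)
a=cv2.resize(d["scene"]["pixels"][155:270,180:300],None,fx=5,fy=5,interpolation=cv2.INTER_CUBIC);cv2.imwrite("pics/scz.png",a)
hsv=cv2.cvtColor(im,cv2.COLOR_BGR2HSV)
print(im[182,133],im[182,141],im[182,155],hsv[200,300],hsv[170,300])
g=((im.min(2)>135)&(hsv[...,1]<60)).astype(np.uint8)
n,l,s,ce=cv2.connectedComponentsWithStats(g)
for i in range(1,n):
    if s[i,4]>10 and 140<ce[i][1]<260 and 100<ce[i][0]<350: print(s[i],ce[i],onz(c,*ce[i],.02))
E
```

```text
[166 174 186] [118 130 135] [123 133 137] [ 23  93 201] [ 31  48 201]
[160 133  14  12  68] [167.64705882 140.29411765] [0.72042119 0.24512686 0.02      ]
[258 170  47   9 392] [281.19387755 174.06887755] [ 0.59880415 -0.12076061  0.02      ]
[132 172  17  18 164] [140.00609756 180.7804878 ] [0.59018138 0.33619846 0.02      ]
[314 189   8  11  81] [317.62962963 193.96296296] [ 0.53080916 -0.23579233  0.02      ]
[275 207  10   3  19] [278.78947368 208.15789474] [ 0.48867    -0.10900776  0.02      ]
[272 210  10   4  18] [275.11111111 211.66666667] [ 0.47774031 -0.09679343  0.02      ]
[139 222  12  13  94] [144.4893617  227.70212766] [0.43854047 0.32300124 0.02      ]
[328 232  16  16 194] [335.37628866 239.29896907] [ 0.38395996 -0.28605509  0.02      ]
```

View pics/topz.png

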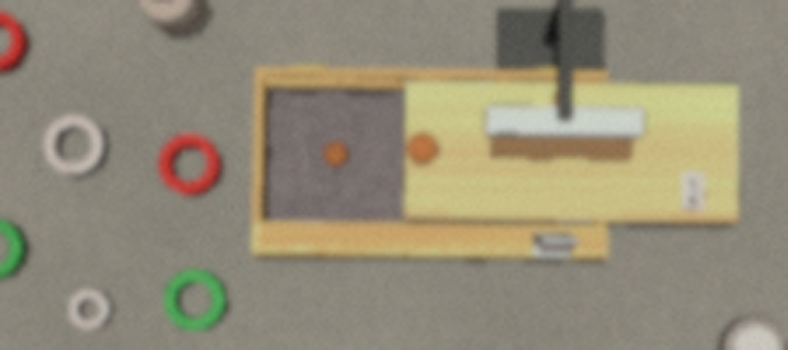

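View pics/scz.png

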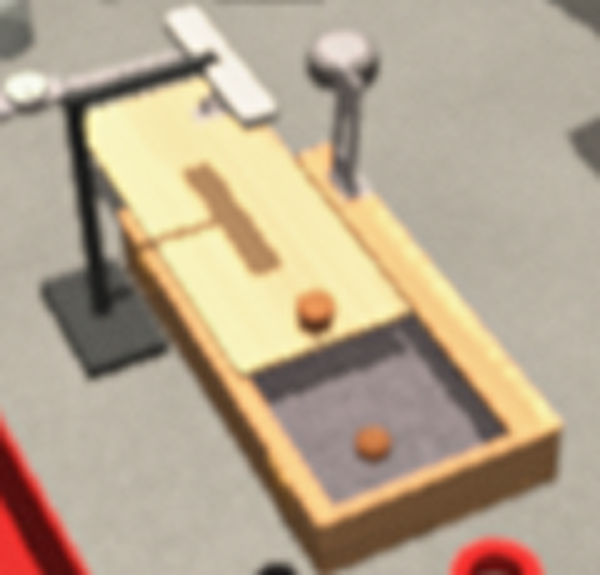

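```bash
cat >> h.py <<'E'
def orange(c,box):
    im=c["pixels"];h=cv2.cvtColor(im,cv2.COLOR_BGR2HSV)
    m=((h[...,0]>5)&(h[...,0]<17)&(h[...,1]>135)).astype(np.uint8)
    k=np.zeros_like(m);u0,v0,u1,v1=box;k[v0:v1,u0:u1]=m[v0:v1,u0:u1]
    n,l,s,ce=cv2.connectedComponentsWithStats(k);return [(s[i],ce[i]) for i in range(1,n) if s[i,4]>8]
E
python3 - <<'E'
from h import *
d=pickle.load(open("c0.pkl","rb"))
c=d["top"]
for n in d: print(n,-np.array(d[n]["R"]).T@np.array(d[n]["t"]).ravel())
for s,ce in orange(c,(190,150,260,205)):print('top',s,ce,onz(c,*ce,.02),onz(c,*ce,.066))
s_=d["scene"]
for s,ce in orange(s_,(230,200,275,255)):print('sc',s,ce,onz(s_,*ce,.018),onz(s_,*ce,.064))
# near edge of case: strongest vertical transition wood->table
im=cv2.cvtColor(c["pixels"],cv2.COLOR_BGR2HSV)[...,1].astype(float)
def sub(col,thr):
    i=np.where((col[:-1]-thr)*(col[1:]-thr)<0)[0];return [j+(col[j]-thr)/(col[j]-col[j+1]) for j in i]
P=[]
for u in range(196,292,8):
    P.append((u,[round(x+140,2) for x in sub(im[140:225,u],75)]))
print(*P,sep='\n')
for v in range(170,212,6): print(v,[round(x+185,2) for x in sub(im[v,185:345],75)])
E
```

```text
scene [0.95714105 0.74993837 0.86329566]
top [0.4050685  0.00362745 1.53050506]
wrist [ 0.2407724  -0.52643858  0.3840581 ]
top [237 179   8   7  44] [240.20454545 181.88636364] [0.57719837 0.01256265 0.02      ] [0.57195643 0.01229054 0.066     ]
top [213 181   6   6  24] [215.5 183.5] [0.57426806 0.0924814  0.02      ] [0.56911536 0.08977549 0.066     ]
sc [240 214   7   7  42] [242.66666667 216.83333333] [ 0.54985079 -0.029958    0.018     ] [0.57201505 0.01248305 0.064     ]
sc [230 240  10  15  49] [233.57142857 247.91836735] [0.64292446 0.07993583 0.018     ] [0.66002376 0.11639658 0.064     ]
sc [252 241   6   6  26] [254.15384615 243.38461538] [0.5770015  0.09621919 0.018     ] [0.59768824 0.13179382 0.064     ]
sc [259 248  16   7  50] [267.98 251.9 ] [0.55739181 0.14869781 0.018     ] [0.5791457  0.18141662 0.064     ]
(196, [np.float64(158.58), np.float64(170.43), np.float64(201.67), np.float64(213.03)])
(204, [np.float64(158.07), np.float64(165.26), np.float64(202.58)])
(212, [np.float64(158.11), np.float64(165.11), np.float64(181.68), np.float64(185.04), np.float64(202.7
[... 824 characters left out ...]
at64(328.67)]
176 [np.float64(191.93), np.float64(195.81), np.float64(235.67), np.float64(257.11), np.float64(304.75), np.float64(329.5)]
182 [np.float64(191.61), np.float64(195.97), np.float64(211.83), np.float64(218.94), np.float64(234.88), np.float64(329.85)]
188 [np.float64(191.68), np.float64(195.58), np.float64(235.24), np.float64(314.6), np.float64(320.12), np.float64(329.45)]
194 [np.float64(191.35), np.float64(195.52), np.float64(235.33), np.float64(313.31), np.float64(321.86), np.float64(330.19)]
200 [np.float64(191.41), np.float64(195.53), np.float64(234.92), np.float64(320.29), np.float64(330.32)]
206 [np.float64(191.71), np.float64(275.33), np.float64(276.67), np.float64(293.3)]
```

Run:
```python
from h import *
d=pickle.load(open("c0.pkl","rb"))
c=d["top"];z=.052
A=onz(c,198,213.1,z);B=onz(c,284,213.55,z);D=onz(c,204,158.3,z);E=onz(c,280,159.1,z)
for n,p,q in(("near",A,B),("far",D,E)): print(n,p,q,"yaw",np.degrees(np.arctan2(-(p-q)[0],(p-q)[1])))
L1=onz(c,191.95,172,z);L2=onz(c,191.4,206,z);print("left",L1,L2,np.degrees(np.arctan2((L1-L2)[1],(L1-L2)[0])))
H1=onz(c,220,165.2,z);H2=onz(c,220,202.65,.052);print("hole",H1,H2)
print("hole far floor",onz(c,220,165.2,.008))
E1=onz(c,235.3,172,z);print("lid end",E1, "right end",onz(c,293.4,206,z),"lid -y",onz(c,330,194,z))
# ring by colour mask
for n,box in(("top",(128,168,156,196)),("scene",(280,285,310,315))):
    k=d[n];im=k["pixels"];u0,v0,u1,v1=box
    hs=cv2.cvtColor(im,cv2.COLOR_BGR2HSV);m=(im.min(2)>130).astype(np.uint8)[v0:v1,u0:u1]
    cn=max(cv2.findContours(m,cv2.RETR_EXTERNAL,cv2.CHAIN_APPROX_NONE)[0],key=len)
    (x,y),ax,an=cv2.fitEllipse(cn);print(n,x+u0,y+v0,ax,onz(k,x+u0,y+v0,.026),onz(k,x+u0,y+v0,.013))
    cv2.imwrite(f"pics/r{n}.png",cv2.resize(im[v0-10:v1+10,u0-10:u1+10],None,fx=8,fy=8,interpolation=cv2.INTER_CUBIC))
```

```text
near [0.47871826 0.14773283 0.052     ] [ 0.46947602 -0.12237749  0.052     ] yaw -1.9596980048917114
far [0.65229776 0.12527924 0.052     ] [ 0.64272406 -0.11608237  0.052     ] yaw -2.2714681575056823
left [0.60950443 0.16436487 0.052     ] [0.50166059 0.16806246 0.052     ] -1.9637041990558382
hole [0.6286838  0.07497575 0.052     ] [0.50961468 0.07783031 0.052     ]
hole far floor [0.63533854 0.07709906 0.008     ]
lid end [0.60552126 0.0270253  0.052     ] right end [ 0.49235998 -0.15282863  0.052     ] lid -y [ 0.52689726 -0.26972459  0.052     ]
top 140.0243673324585 180.57390785217285 (16.528804779052734, 17.63529396057129) [0.59011396 0.33481353 0.026     ] [0.59171288 0.33767522 0.013     ]
scene 294.5 299.5 (34.332183837890625, 34.332183837890625) [0.58779583 0.33467715 0.026     ] [0.58206131 0.32822973 0.013     ]
```

```bash
cat >> h.py <<'E'
YAW=np.radians(-2.0);CO=np.array([.5617,.0055,0])
CX=np.array([np.cos(YAW),np.sin(YAW),0]);CY=np.array([-np.sin(YAW),np.cos(YAW),0])
def cs(x,y,z): return CO+CX*x+CY*y+np.array([0,0,z])
E
python3 - <<'E'
from h import *
d=pickle.load(open("c0.pkl","rb"))
t=d["top"];s=d["scene"]
# lamp bar: top view white bar
print("lamp corners top", [onz(t,120+(X+.5)/3.5-.5,140+(Y+.5)/3.5-.5,.19).round(4) for X,Y in((486,108),(643,108),(643,136),(486,136))])
print("case-expect seat",cs(.011,.088,.008),"hinge",cs(-.068,-.110,.055))
pts=dict(seat=cs(.011,.088,.02),hinge=cs(-.068,-.11,.055),cnr1=cs(-.085,.16,.052),cnr2=cs(.085,.16,.052),cnr3=cs(-.085,-.16,.052))
for k,p in pts.items(): print(k,proj(t,p),proj(s,p))
for a in(1.2,1.4,1.57,1.8,2.1):
    p=cs(-.068+.097*np.cos(a),-.11,.055+.097*np.sin(a));print(a,"top zoom",(proj(t,p)-[120,140])*3.5,"scene zoom",(proj(s,p)-[180,155])*5)
print("hinge zoom",(proj(s,pts['hinge'])-[180,155])*5)
a=cv2.resize(s["pixels"][150:205,215:270],None,fx=10,fy=10,interpolation=cv2.INTER_CUBIC);cv2.imwrite("pics/hz.png",a)
E
```

```text
lamp corners top [array([ 0.5892, -0.0419,  0.19  ]), array([ 0.5855, -0.1708,  0.19  ]), array([ 0.5623, -0.1699,  0.19  ]), array([ 0.5661, -0.0412,  0.19  ])]
case-expect seat [0.57576445 0.0930625  0.008     ] hinge [ 0.48990248 -0.10205983  0.055     ]
seat [215.30950222 183.0449415 ] [253.9933603  242.18187179]
hinge [277.37247401 207.18980337] [247.41892002 191.62686975]
cnr1 [191.41388219 212.13974476] [292.05432815 239.59811812]
cnr2 [192.31171086 158.65566441] [243.34572366 259.92272676]
cnr3 [293.22005036 212.74391766] [245.32200831 183.29740831]
1.2 top zoom [558.21353655 187.22566149] scene zoom [289.56866064  96.56540305]
1.4 top zoom [558.69722982 208.80093642] scene zoom [313.91587273  82.72965167]
1.57 top zoom [558.84698961 228.19161986] scene zoom [335.26869134  74.34827282]
1.8 top zoom [558.65549719 254.71128997] scene zoom [363.77825445  68.38974111]
2.1 top zoom [557.75084902 287.2399516 ] scene zoom [397.77051098  70.14461347]
hinge zoom [337.0946001  183.13434876]
```

View pics/hz.png

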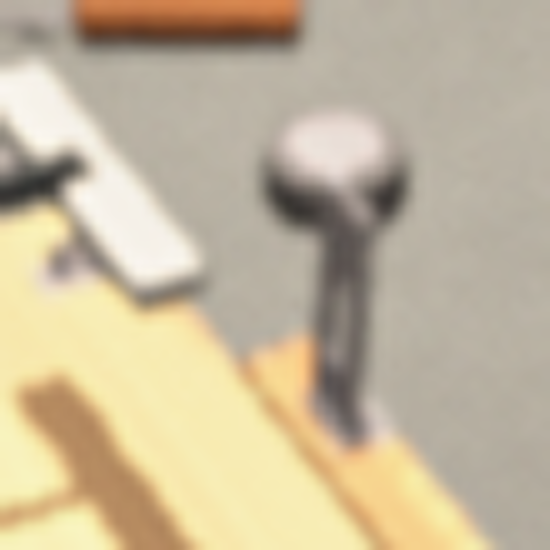

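The hasp stands at about 1.68 rad (tip near (348,190) in the crop). Case, post, knob and hinge agree across views to 2-3 mm. The lamp is at x≈0.563-0.588, y≈-0.171 to -0.041. Next I'll pick the ring.

Run:
```python
from workcell import bot
from h import *
D=[np.pi,0,0]
print(bot.inverse_kinematics([.59,.335,.15],D),bot.inverse_kinematics([.5758,.0931,.2],D),bot.inverse_kinematics([.36,0,.36],D))
bot.goto([.36,0,.36],D)
bot.goto([.59,.335,.14],D)
c=bot.read_camera("wrist");cv2.imwrite("pics/w1.png",c["pixels"]);pickle.dump(c,open("w1.pkl","wb"))
print(bot.current_clock(),bot.current_ee_pos())
```

```text
[ 3.38750396e-01  4.70684788e-01  1.33998737e+00 -4.44089210e-16
  1.33092049e+00  3.38750396e-01] [-4.67375158e-02  1.90460541e-01  1.58986576e+00 -4.44089210e-16
  1.36126636e+00 -4.67375158e-02] [-3.39542297e-01 -4.85771736e-01  1.88232235e+00 -4.44089210e-16
  1.74504204e+00 -3.39542297e-01]
4.0333 [0.59100759 0.33421405 0.14155137]
```

View pics/w1.png

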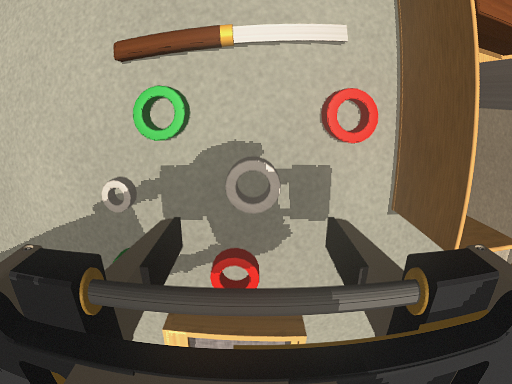

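The ring's top face is centred at about (252,185) in the wrist view, with both jaw sides clear. I'll cast that pixel and grasp.

```bash
cat >> h.py <<'E'
def wonz(c,u,v,z):
    R=np.array(c["R"]);t=np.array(c["t"]).ravel()
    dx,dy=u-c["cx"],v-c["cy"];r=np.hypot(dx,dy);th=r/c["fx"]
    d=np.array([np.sin(th)*dx/max(r,1e-9),np.sin(th)*dy/max(r,1e-9),np.cos(th)])
    o=-R.T@t;d=R.T@d;return o+d*(z-o[2])/d[2]
E
python3 - <<'E'
from workcell import bot
from h import *
c=pickle.load(open("w1.pkl","rb"))
p=wonz(c,252.5,185,.026);print(p,[wonz(c,*q,.026).round(4) for q in((226,185),(279,185),(252.5,158),(252.5,212))])
y=(p[1]+.3355)/2 if abs(p[1]-.3355)<.006 else None
bot.set_gripper(.8)
bot.line_to([.590,y,.02],max_speed=.15)
bot.line_to([.590,y,.004],max_speed=.05)
bot.set_gripper(0,25)
print(y,bot.current_opening()*.092,bot.current_ee_pos(),bot.current_contact_force())
bot.line_to([.590,y,.15],max_speed=.15)
print(bot.current_opening()*.092,bot.current_contact_force(),bot.current_clock())
c=bot.read_camera("wrist");cv2.imwrite("pics/w2.png",c["pixels"]);pickle.dump(c,open("w2.pkl","wb"))
E
```

```text
[0.58863398 0.33563112 0.026     ] [array([0.5623, 0.3357, 0.026 ]), array([0.615 , 0.3356, 0.026 ]), array([0.5887, 0.3627, 0.026 ]), array([0.5886, 0.3073, 0.026 ])]
0.33556556033780327 0.05566442098766429 [0.59023584 0.33565681 0.0043453 ] [-0.57511971  0.72663408  0.54281826]
0.055586325548773956 [-0.71069874 -0.88124171 -3.01622182] 7.4417
```

View pics/w2.png

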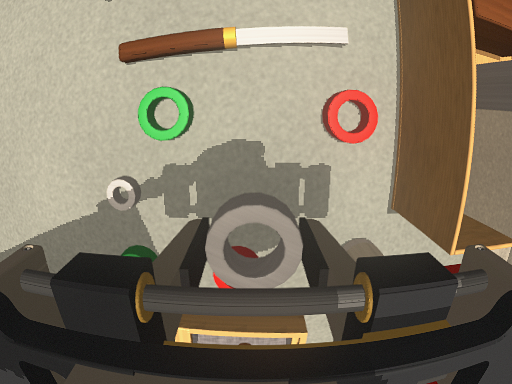

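The ring is held level, with a 55.6 mm opening and a 3 N load. Next I'll take it over the seat.

Run:
```python
from workcell import bot
from h import *
S=[.5757,.0933]
bot.line_to(S+[.15],max_speed=.25)
bot.line_to(S+[.075],max_speed=.12)
f0=np.array(bot.current_contact_force())
t=bot.read_camera("top");s=bot.read_camera("scene")
cv2.imwrite("pics/p1.png",np.hstack([cv2.resize(t["pixels"][140:220,180:260],(400,400)),cv2.resize(s["pixels"][180:270,215:305],(400,400))]))
for z in(.045,.032,.026,.021,.017,.014,.0125):
    bot.line_to(S+[z],max_speed=.04)
    f=np.array(bot.current_contact_force())-f0;print(z,f.round(2),np.round(bot.current_ee_pos(),4))
    if f[2]>6 or np.hypot(f[0],f[1])>6: print("contact");break
print(bot.current_clock())
t=bot.read_camera("top");s=bot.read_camera("scene");w=bot.read_camera("wrist")
cv2.imwrite("pics/p2.png",np.hstack([cv2.resize(t["pixels"][140:220,180:260],(400,400)),cv2.resize(s["pixels"][180:270,215:305],(400,400))]));cv2.imwrite("pics/w3.png",w["pixels"])
```

```text
0.045 [ 0.2  -0.01 -0.44] [0.576  0.0933 0.0453]
0.032 [-0.46  0.75 -0.09] [0.5754 0.0933 0.0316]
0.026 [-0.34  0.54 -0.07] [0.5754 0.0933 0.0256]
0.021 [-0.14 -0.26  0.08] [0.5753 0.0933 0.0206]
0.017 [-0.21 -0.29  0.43] [0.5754 0.0933 0.0167]
0.014 [1.01 0.12 0.18] [0.5754 0.0933 0.0137]
0.0125 [0.23 0.69 0.34] [0.5757 0.0933 0.0125]
12.1833
```

View pics/p2.png

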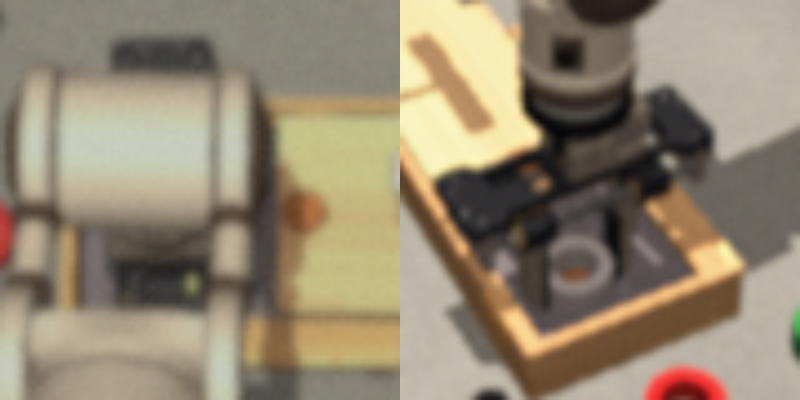

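View pics/w3.png

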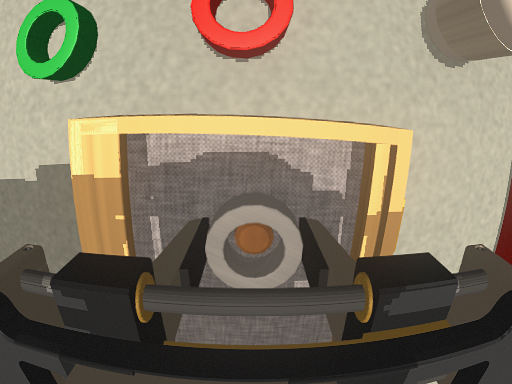

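The ring is around the post: it is visible in the hole at about (254,238) in the wrist view, and there was no contact on the way down. I'll settle it the last millimetre and release.

Run:
```python
from workcell import bot
from h import *
S=[.5757,.0933]
for z in(.012,.0115):
    bot.line_to(S+[z],max_speed=.02);print(z,np.round(bot.current_contact_force(),2))
bot.set_gripper(.75)
bot.hold(.2);print(bot.current_opening(),bot.current_contact_force())
bot.line_to(S+[.13],max_speed=.12)
w=bot.read_camera("wrist");cv2.imwrite("pics/w4.png",w["pixels"])
s=bot.read_camera("scene");cv2.imwrite("pics/s4.png",cv2.resize(s["pixels"][180:270,200:320],None,fx=6,fy=6));print(bot.current_clock())
pickle.dump(w,open("w4.pkl","wb"))
```

```text
0.012 [-0.78  0.29  0.74]
0.0115 [-2.97 -0.4   5.76]
0.7501867943859305 [ 0.18218036 -0.62897139 -0.56982407]
14.6667
```

View pics/w4.png

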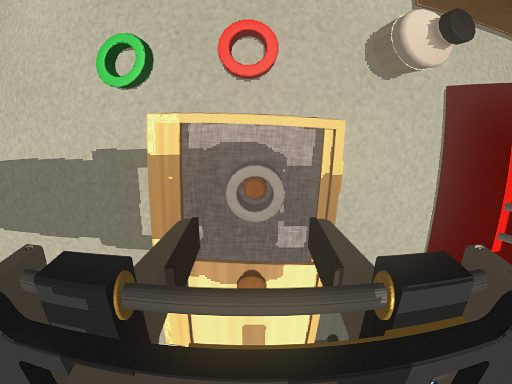

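The ring lies flat around the post, with its top at (255,193) and the post at (255,188). Next I'll check the concentricity numerically, then grip the knob with the body leaned 12° away from the lamp.

Run:
```python
from workcell import bot
from h import *
w=pickle.load(open("w4.pkl","rb"))
print("ring",wonz(w,255.5,193.5,.034),"post",wonz(w,255,188,.02))
q=[np.pi-np.radians(12),0,0]
K=np.array([.572,.0124,0])
bot.goto(K+[0,.0,.13],q)
bot.line_to(K+[0,0,.0575],max_speed=.1)
print(np.round(bot.current_contact_force(),2))
bot.set_gripper(0,20)
o=bot.current_opening()*.092
print("knob width",o,np.round(bot.current_contact_force(),2),np.round(bot.current_ee_pos(),4),bot.current_clock())
t=bot.read_camera("scene");cv2.imwrite("pics/k1.png",cv2.resize(t["pixels"][160:270,190:310],None,fx=5,fy=5))
```

```text
ring [0.57509677 0.09168471 0.034     ] post [0.5746581  0.09327609 0.02      ]
[-0.45  0.87  0.21]
knob width 0.02647805472864689 [ 3.11 -0.22 -1.56] [0.5725 0.0124 0.0576] 16.6667
```

View pics/k1.png

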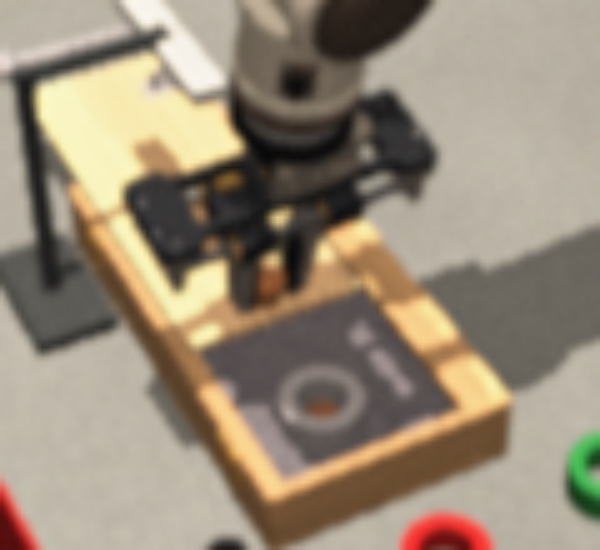

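The knob is gripped (26.5 mm wide) and the ring is within 2 mm of the post. Next I'll push the lid home.

Run:
```python
from workcell import bot
from h import *
P=np.array(bot.current_ee_pos());P[2]=.0575
P[0]=.5725
bot.line_to(P+CY*.06,max_speed=.08);print(np.round(bot.current_contact_force(),2))
bot.line_to(P+CY*.115,max_speed=.08);print(np.round(bot.current_contact_force(),2))
for s in np.arange(.119,.137,.002):
    bot.line_to(P+CY*s,max_speed=.03)
    f=np.array(bot.current_contact_force());e=np.array(bot.current_ee_pos());print(round(s,4),f.round(2),e.round(4))
    if f@CY< -14: break
print(bot.current_clock())
c=bot.read_camera("scene");cv2.imwrite("pics/k2.png",cv2.resize(c["pixels"][160:270,190:310],None,fx=5,fy=5))
```

```text
[ 4.97  1.31 -0.51]
[ 6.74  0.58 -2.48]
0.119 [ 5.84 -0.2  -2.94] [0.5771 0.1309 0.0576]
0.121 [ 5.57 -0.39 -2.42] [0.5772 0.1326 0.0576]
0.123 [ 5.06 -0.76 -2.45] [0.5772 0.1346 0.0576]
0.125 [ 4.84 -0.3  -3.13] [0.5773 0.1365 0.0576]
0.127 [ 5.58 -1.66 -1.52] [0.5774 0.1385 0.0576]
0.129 [ 5.52 -2.74 -1.59] [0.5775 0.1397 0.0576]
0.131 [ 5.4  -8.53 -2.08] [0.5774 0.1399 0.0576]
0.133 [  5.78 -14.92  -1.1 ] [0.5774 0.14   0.0576]
20.4917
```

View pics/k2.png

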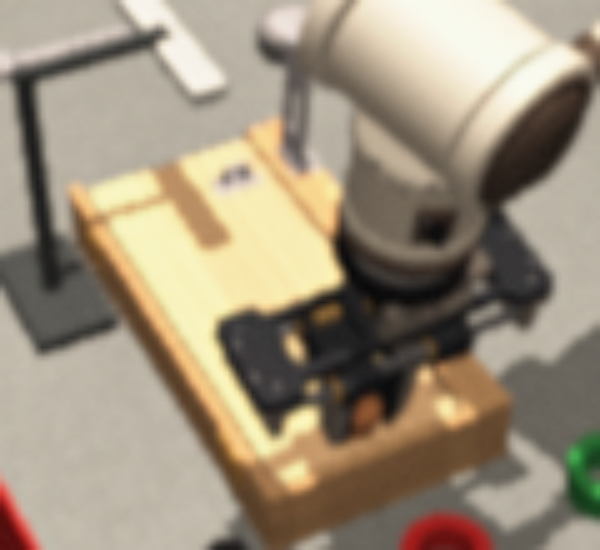

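The lid stopped at the predicted home point (TCP at 0.5774, 0.1400) with a 15 N reaction. I'll release it and plan the hasp sweep.

```bash
cat >> h.py <<'E'
from scipy.spatial.transform import Rotation as Ro
def tilt(t,sg):
    z=np.cos(t)*CX-np.array([0,0,np.sin(t)]);x=sg*CY;y=np.cross(z,x)
    return Ro.from_matrix(np.c_[x,y,z]).as_rotvec()
def haspTCP(a,t,rT,pen):
    # TCP in (r,z) about hinge; finger end half width 10 mm
    s=np.array([np.cos(a),np.sin(a)]);n=np.array([np.sin(a),-np.cos(a)]);e=np.array([np.sin(t),np.cos(t)])
    h=-.002+pen-.010*abs(e@n)
    p=s*rT+n*h
    return cs(-.068+p[0],-.110,.055+p[1])
E
python3 - <<'E'
from workcell import bot
from h import *
bot.set_gripper(.6)
P=np.array(bot.current_ee_pos());bot.line_to(P+[0,0.01,.13],max_speed=.15)
bot.set_gripper(0,20)
c=bot.read_camera("top");pickle.dump(c,open("t5.pkl","wb"));cv2.imwrite("pics/t5.png",cv2.resize(c["pixels"][140:240,180:345],None,fx=4.5,fy=4.5))
for td in(40,45,50):
  for sg in(1,-1):
    t=np.radians(td);r=tilt(t,sg)
    print(td,sg,[None if (q:=bot.inverse_kinematics(p,r)) is None else np.round(q,2).tolist() for p in (haspTCP(1.9,t,.082,-.03),haspTCP(1.6,t,.082,0),haspTCP(.8,t,.084,0),haspTCP(0,t,.087,0))])
print(bot.current_clock(),bot.current_joints())
E
```

```text
40 1 [None, None, None, [-0.64, 0.01, 2.38, 1.62, 0.45, 2.67]]
40 -1 [None, [-0.88, -0.64, 2.65, 1.0, 0.75, 0.09], [-0.7, -0.26, 2.46, 1.25, 0.52, -0.1], [-0.64, 0.01, 2.38, 1.62, 0.45, -0.47]]
45 1 [None, [-0.82, -0.6, 2.58, 0.84, 0.74, -2.88], [-0.66, -0.25, 2.41, 0.99, 0.52, -2.97], None]
45 -1 [None, [-0.82, -0.6, 2.58, 0.84, 0.74, 0.26], [-0.66, -0.25, 2.41, 0.99, 0.52, 0.17], [-0.61, -0.0, 2.33, 1.31, 0.41, -0.14]]
50 1 [[-0.93, -0.8, 2.68, 0.69, 0.92, -2.8], [-0.77, -0.54, 2.51, 0.69, 0.74, -2.72], [-0.62, -0.23, 2.34, 0.76, 0.55, -2.72], [-0.58, -0.0, 2.28, 0.98, 0.41, -2.94]]
50 -1 [[-0.93, -0.8, 2.68, 0.69, 0.92, 0.34], [-0.77, -0.54, 2.51, 0.69, 0.74, 0.42], [-0.62, -0.23, 2.34, 0.76, 0.55, 0.42], [-0.58, -0.0, 2.28, 0.98, 0.41, 0.2]]
23.075 [ 0.17290505  0.29464769  1.50565352 -0.21005808  1.3819463   0.21668854]
```

View pics/t5.png

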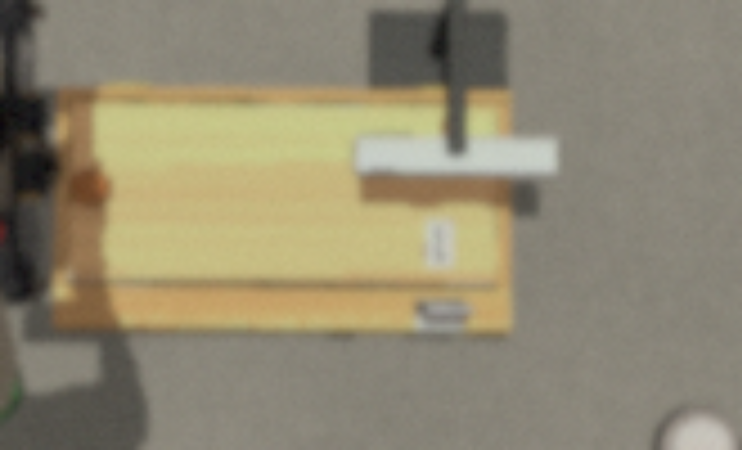

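The lid is home and the staple, at (440,245), lines up with the hasp. I'll sweep with camera-up orientation, tilting from 60° down to 47°.

```bash
cat >> h.py <<'E'
def tt(a): return np.radians(np.interp(a,[0,1.5],[48,60]))
def wp(a,pen): return haspTCP(a,tt(a),np.interp(a,[0,1.5],[.087,.081]),pen),tilt(tt(a),-1)
E
python3 - <<'E'
from workcell import bot
from h import *
for a,pen in((1.75,-.05),(1.75,-.02),(1.5,0),(1.2,0),(.9,0),(.6,0),(.3,0),(0,0)):
    p,r=wp(a,pen);q=bot.inverse_kinematics(p,r);print(a,p.round(3),None if q is None else np.round(q,2))
p,r=wp(1.75,-.05)
w1=np.array([.43,.08,.24]);print(bot.inverse_kinematics(w1,r))
bot.goto(w1,r)
bot.goto(p,r)
print(np.round(bot.current_ee_pos(),4),bot.current_clock(),np.round(bot.current_contact_force(),2))
c=bot.read_camera("scene");cv2.imwrite("pics/h1.png",cv2.resize(c["pixels"][100:230,190:340],None,fx=4.5,fy=4.5))
c=bot.read_camera("wrist");cv2.imwrite("pics/h1w.png",c["pixels"])
E
```

```text
1.75 [ 0.415 -0.099  0.124] [-0.81 -0.67  2.54  0.45  0.93  0.58]
1.75 [ 0.445 -0.1    0.129] [-0.74 -0.54  2.46  0.44  0.86  0.64]
1.5 [ 0.485 -0.102  0.137] [-0.65 -0.39  2.35  0.42  0.79  0.72]
1.2 [ 0.512 -0.103  0.134] [-0.62 -0.32  2.31  0.47  0.72  0.69]
0.9 [ 0.538 -0.104  0.123] [-0.6  -0.23  2.29  0.55  0.63  0.63]
0.6 [ 0.558 -0.104  0.105] [-0.59 -0.15  2.28  0.67  0.53  0.51]
0.3 [ 0.57  -0.105  0.086] [-0.58 -0.08  2.29  0.85  0.46  0.33]
0 [ 0.577 -0.105  0.064] [-0.59 -0.    2.3   1.1   0.41  0.07]
[-0.13048502 -0.74658594  2.34528396  0.05595974  1.02197193  1.45874446]
[ 0.4156 -0.0994  0.1244] 25.1083 [ 0.15  0.15 -0.19]
```

View pics/h1.png

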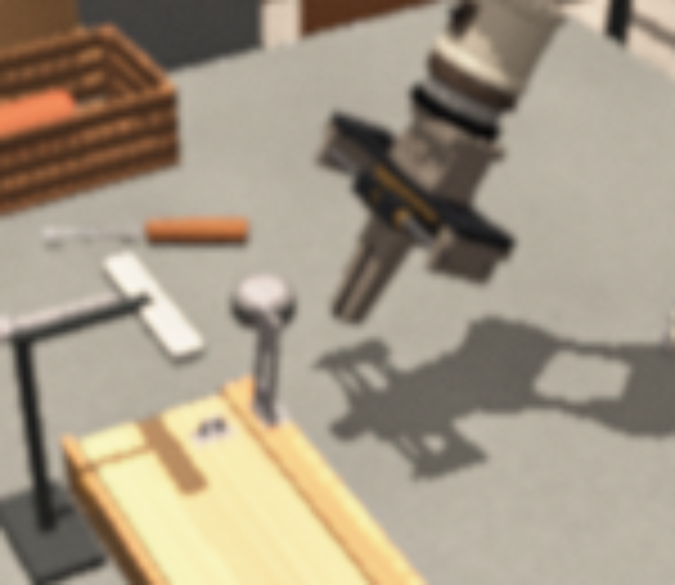

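View pics/h1w.png

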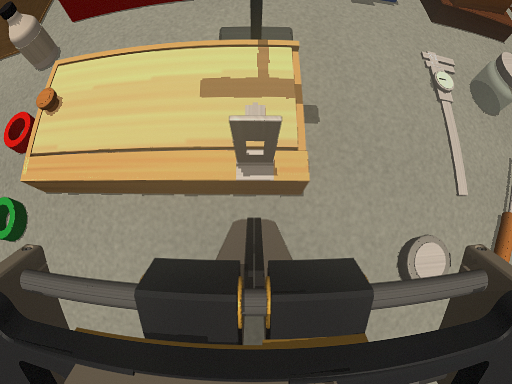

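The fingertip (column 254) lines up with the strap (column 255), and the lamp is clear. I'll sweep in steps with a force check.

Run:
```python
from workcell import bot
from h import *
f0=np.array(bot.current_contact_force())
for a in(1.75,1.6,1.4,1.2,1.0,.85,.7,.55,.4,.3):
    p,r=wp(a,0 if a<1.7 else -.012)
    bot.line_to(p,r,max_speed=.06)
    f=np.array(bot.current_contact_force())-f0;print(a,f.round(2),np.round(bot.current_ee_pos()-p,4))
    if np.linalg.norm(f)>12: print("STOP");break
print(bot.current_clock())
c=bot.read_camera("scene");cv2.imwrite("pics/h2.png",cv2.resize(c["pixels"][100:230,190:340],None,fx=4.5,fy=4.5))
```

```text
1.75 [-0.43  0.13  0.65] [-0.0002  0.0003 -0.0002]
1.6 [-1.02  0.15  0.8 ] [-0.0001  0.0001 -0.0001]
1.4 [-0.27  0.46  0.67] [0. 0. 0.]
1.2 [-0.4   0.62  0.73] [0.0001 0.     0.    ]
1.0 [-0.5   0.46  0.45] [0. 0. 0.]
0.85 [-0.04  0.53  0.48] [-0.0001  0.0001 -0.0001]
0.7 [-0.63 -0.11  1.32] [-0.0002  0.0001 -0.    ]
0.55 [-0.34  0.93  0.54] [-0.0002  0.0001  0.0001]
0.4 [-0.42  0.09  1.01] [-0.0002  0.0001  0.0001]
0.3 [-1.14  0.92  0.82] [-0.0001  0.0001  0.0002]
29.65
```

View pics/h2.png

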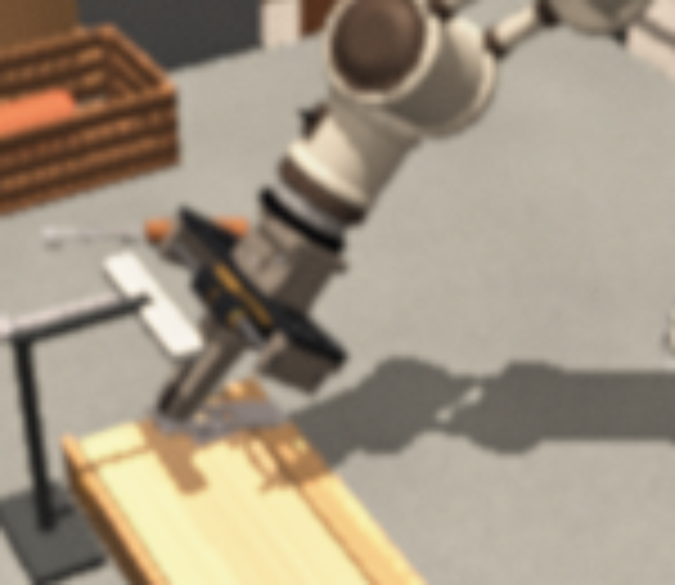

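The strap is following the finger and the gripper body stays clear of the lamp. I'll press the rest of the way down to flat.

Run:
```python
from workcell import bot
from h import *
f0=np.array(bot.current_contact_force())*0
for a,pen in((.2,0),(.1,0),(.05,0),(0,0),(0,.001),(0,.002),(0,.003),(0,.004),(0,.005),(0,.006)):
    p,r=wp(a,pen)
    bot.line_to(p,r,max_speed=.04)
    f=np.array(bot.current_contact_force());e=bot.current_ee_pos();print(a,pen,f.round(2),np.round(e,4))
    if f[2]>15: break
bot.hold(.3)
p,r=wp(.3,-.02);bot.line_to(p,r,max_speed=.08)
p2,_=wp(1.75,-.03);bot.line_to([p2[0]-.03,p2[1],.19],r,max_speed=.15)
print(bot.current_clock(),np.round(bot.current_contact_force(),2))
for n in("scene","wrist","top"):
    c=bot.read_camera(n);pickle.dump(c,open(n+"9.pkl","wb"));cv2.imwrite(f"pics/e_{n}.png",cv2.resize(c["pixels"][140:230,190:340],None,fx=5,fy=5) if n!="wrist" else c["pixels"])
```

```text
0.2 0 [-0.03  1.1  -0.44] [ 0.573  -0.1049  0.079 ]
0.1 0 [-0.24 -0.37 -0.79] [ 0.5752 -0.105   0.0716]
0.05 0 [-0.1  -0.45 -0.29] [ 0.5762 -0.1051  0.0678]
0 0 [ 0.23 -0.17  0.17] [ 0.5769 -0.1051  0.0639]
0 0.001 [-1.86  1.12  3.81] [ 0.5772 -0.1052  0.0632]
0 0.002 [-8.14  0.61 11.66] [ 0.5774 -0.1053  0.0627]
0 0.003 [-13.64   2.41  18.27] [ 0.5777 -0.1053  0.0623]Traceback (most recent call last):
  File "<stdin>", line 11, in <module>
workcell.MotionError: the arm cannot follow that straight line within its joint ranges
```

The reaction rose sharply from 0 to 18 N exactly at the flat height, so the strap is on the lid. Retreating along the old path.

Run:
```python
from workcell import bot
from h import *
print(np.round(bot.current_ee_pos(),4))
for a,pen in((.7,-.03),(1.2,-.03),(1.75,-.05)):
    p,r=wp(a,pen);bot.line_to(p,r,max_speed=.12)
print(bot.current_clock(),np.round(bot.current_contact_force(),2))
for n in("scene","wrist","top"):
    c=bot.read_camera(n);pickle.dump(c,open(n+"9.pkl","wb"));cv2.imwrite(f"pics/e_{n}.png",cv2.resize(c["pixels"][140:230,190:340],None,fx=5,fy=5) if n!="wrist" else c["pixels"])
```

```text
[ 0.5638 -0.1044  0.1043]
34.4917 [-0.63  0.    0.03]
```

View pics/e_scene.png

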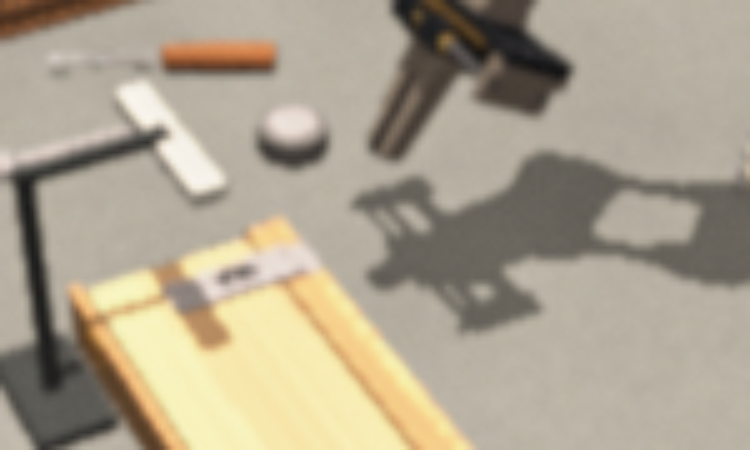

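View pics/e_wrist.png

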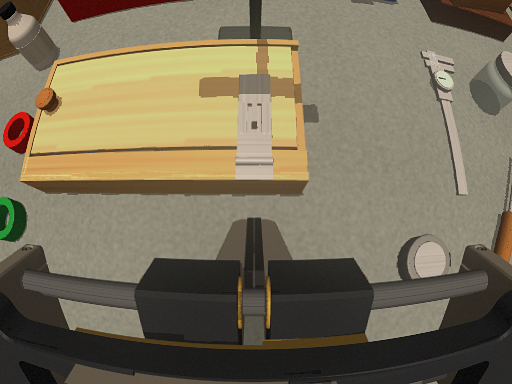

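View pics/e_top.png

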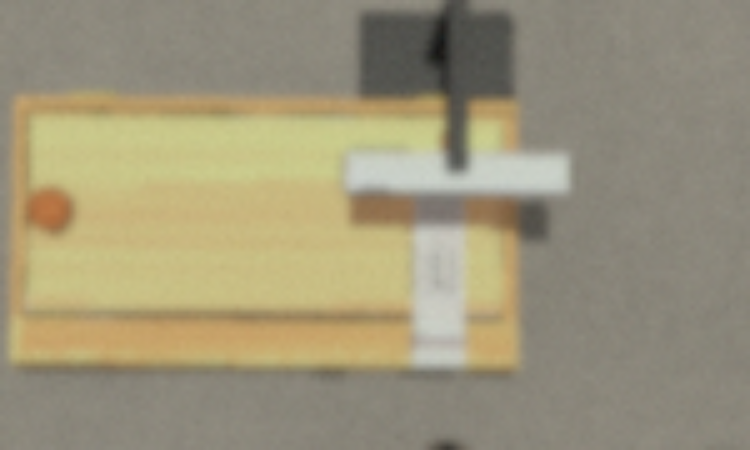

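The strap lies flat with the staple through its slot (wrist view (254,118)), and the robot is clear. I'll check the knob once more and hand in.

Run:
```python
from workcell import bot
from h import *
c=pickle.load(open("top9.pkl","rb"))
for s,ce in orange(c,(190,170,206,195)):print(s,onz(c,*ce,.066),cs(.011,.135,.066))
print(np.round(bot.current_contact_force(),2),bot.current_clock())
bot.job_done()
```

```text
[195 178   9   8  50] [0.57668717 0.1399345  0.066     ] [0.57740473 0.14003387 0.066     ]
[-0.68  0.02  0.04] 34.6417
the job is handed in; nothing more can be done
```

I put the larger ring in the case around its post, slid the lid home by its knob, and folded the hasp flat over the staple. I handed the job in at 34.6 s; it reports no verdict.

- **Ring:** it was lowered with no contact until it met the floor (5.8 N), then let go. The wrist camera put its centre within 2 mm of the post, and it looked flat.
- **Lid:** it stopped with a 15 N reaction at the predicted home point. In the last picture the knob was within 1 mm of its home position.
- **Hasp:** the reaction rose from 0 to 18 N at the height expected for a flat strap. The last pictures show it flat with the staple through the slot.
- **Lamp and other objects:** no force step or picture showed a bump to the lamp. The small ring, jar, caliper and the rest looked unmoved, but I did not measure their positions again at the end.
- **At hand-in:** the gripper held nothing, and the force reading was under 1 N, which is noise.

**What disagreed or failed:**
- The two first camera estimates of the post differed by about 4 mm, so I used the position from the case outline, which lay between them.
- One ring estimate, from the scene camera, was invalid and I dropped it.
- One retreat line after the hasp was refused as out of joint range. Nothing moved, and I went back along the approach path instead.

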